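# Start the extraction and raise the sash to its mark

### The arm

A 6-joint arm with a two-finger parallel gripper is mounted at the origin on the work surface. World frame = base frame: x ahead of the robot, y to its left, z up, the work surface at z = 0. Lengths are in m, angles in degrees, forces in N, time in s.
With the tool pointing down it reaches from about 0.375 to 0.9 m from the base axis. Payload 3.1 kg.
Tool frame: the origin (TCP) lies at the very end of the fingers, on their centre line; the grasp point (between the pads) lies 19 mm behind it; z points along the fingers, y is the line along which they close (so a half turn about z gives the same grasp; the last joint's range is limited). The gripper opens to 87 mm and grips with 3 to 60 N. Pads are 19 mm wide; open, the fingers measure 117 mm over their backs; the gripper's body (75 mm by 190 mm) begins 51 mm behind the grasp point.
Start: joints at [62.825, 30.224, 82.088, -0, 67.689, -10.227], TCP at [0.182, 0.598, 0.223] pointing down, gripper open.
Joint ranges: [-176.69, 176.69], [-43.24, 126.21], [12.49, 139.97], [-82, 262], [0, 151.66], [-163.58, 163.58]. Speed limits (degrees/s): [159.86, 159.86, 180, 180, 180, 180].

### API

Orientations are given as a 3x3 rotation matrix whose columns are the frame's x, y, z axes.
In Python, from rig import * gives the robot as it stands.
- The arm moves only by the tool jog_arm, never from a script. Its arguments are lists of equal length, an entry for each row: "delta_pos": the shift along the world's x, y, z in cm, a list of three; "turn": the turn about the world's z in degrees; "grip": the closure, from 0 (fully open) to 1 (shut). In form: {"delta_pos": [[x, y, z], ...], "turn": [turn, ...], "grip": [grip, ...]}. A call has 1 to 12 rows; each row is the pose to reach, as a shift and turn from the pose commanded when the call began; what a row does not reach only later rows make up. A row lasts 1/8 s, in which the tool goes at most 62.5 mm and 10.7 degrees, less where a joint would pass 70% of its speed; a pose out of reach is approached as far as the arm can. A call with a gripper value outside its range is refused whole. The fingers move at their own pace and stop on an object; the grip force is fixed at half the most. Time passes only in rows, so rows that repeat a pose let the fingers close. It gives the time, the measured TCP pose, the force, the opening and the grip force at its end, in the units of the state.
- read_state(): the state, without advancing time (a new reading comes with each control period).
- capture(name): name is "scene" or "side" or "wrist"; returns a dict with "color" (480x640x3 uint8, blue, green, red), "fovy" (degrees; the focal length in pixels is half the picture's height over the tangent of half this angle, whatever the lens; pixels are square), "cx", "cy" (the principal point, pixels), "k1" (the pictures are not rectified: a ray, as slopes to the right and down, at radius r is drawn at 1 + k1 r^2 times it, then the intrinsics apply), "camera_from_world" (4x4, takes a point from world to camera coordinates). Camera axes: x right, y up, looking along -z (the intrinsics and any distortion apply to the point x, -y, -z); pixel columns grow to the right and rows downward; lengths in m; the calibration is good to about 2 mm. A picture is of the moment at which its call begins. There is no depth.
- hand_in(): hands the job in; it is judged then, once.
The state is a dict: "time_s": time; "joint_positions": joint angles; "qvel": joint speeds; "tau": joint torques, N m; "position": TCP position; "tcp_rot": TCP orientation; "force": force on the tool from outside, world axes, zero at the start; "moment": the same for the moment, N m; "opening": opening from 0.0 (shut) to 1.0 (fully open); "grasp_force": force on a finger pad.
Only numpy, scipy, OpenCV 4.12 (cv2) and the standard library are available. Lean on these libraries where they do the work, as an engineer would, in place of code of your own. Each camera call takes 0.05 s, during which the arm holds its last target. There are 200 camera calls.

### The job

Get the bench-top extraction cupboard ready for spraying: first press the flat start button on the switch box fully in and let it spring back (leave the larger mushroom-headed stop button alone). Then push the counterweighted sash window up with your fingers beneath its lip, never pinching the lip, until the top of the lip is level with the black pointer on the cupboard's post, and leave it standing there with the hand clear. Do not disturb the cans, tools and other things on the bench.

Things in the scene. Friction and masses are not known exactly. Their poses are not given: they have to be found in the camera images.
- hood: Fixed bench-top extraction cupboard, 480 wide (own y), 360 deep (own x), 640 high, grey and aluminium with glazed sides and a duct spigot on top. Origin: centre of its underside, on the bench. Its own -x is the front, where the sash is. A grey plinth 90 high stands 160 in front of the origin; an aluminium post 50 wide at each end of the front reaches 180 in front of it.
- sash (a joint): Height of the clear sash window in its guides, m: 0 shut, 0.24 fully up. It slides straight up. Moving mass about 1 kg, balanced by weights hidden in the posts to within 2 N; guide friction about 3.5 N, so 2 to 6 N moves it and it stays where it is left.
- lip_front (a point): Middle of the front top edge of the sash's lip, axes as the cupboard's. The lip is a level aluminium flange along the foot of the sash: 362 long (own y, 181 to each side of this point), 10 thick (underside 10 below this point) and jutting 55 out from the sash rail; the free space beneath it goes down to the bench, and back 60 from the lip's front edge to the plinth. With the sash shut this point is 110 above the bench, 220 in front of the cupboard's origin.
- mark (a point): The height mark: top face of the black pointer's blade (36 x 34, 3 thick, level), at its tip next to the lip's end. The pointer is fixed to the front of one post (the cupboard's own +y end, the post nearer the robot), 220 to 310 above the bench.
- station: Grey fixed switch box on the bench, 80 (own x) x 150 (own y) x 55 high, origin at the centre of its underside. Start button 34 to own +y, stop button 34 to own -y of its middle, both black.
- start_top (a point): Centre of the top of the start button: flat round cap 29 in diameter, 16 proud of the box, pressed straight down, 71 above the bench at rest.
- start (a joint): Travel of the start button, m: 0 at rest, 0.006 fully in (about 5 N, spring return, 2 N to start moving).
- stop_top (a point): Centre of the top of the stop button: mushroom head 42 in diameter, 83 above the bench at rest; to be left alone.
- stop (a joint): Travel of the stop button, m: 0 at rest, 0.006 fully in (same spring).
- spray_open: Bystander: standing spray can without its cap, 65 in diameter, 170 high, origin at the centre of its underside.
- spray_capped: Bystander: standing green spray can with cap, 65 in diameter, 188 high, origin at the centre of its underside.
- solvent: Bystander: standing clear bottle with red cap, 72 in diameter, 180 high, origin at the centre of its underside.
- filler: Bystander: jar of filler, 68 in diameter, 72 high, origin at the centre of its underside.
- tape: Bystander: roll of yellow tape lying flat, 104 in diameter, 48 high, origin at the centre of its underside.
- bit_case: Bystander: shut red metal drill-bit case, 75 x 105 x 22 high, origin at the centre of its underside; it lies on the bench in front of the cupboard.
- sanding_block: Bystander: cork sanding block, 66 x 42 x 25 high, origin at the centre of its underside.
- screwdriver: Bystander: screwdriver lying on the bench, 200 long (own x), 26 high, origin under its middle.

How it is judged (in metres and radians):
On the way, in this order (a step that is already met when the one before it is completed fails the run):
1. the start button has been pressed in (4 mm or more of its 6 mm) while the sash was not yet at the mark (value of joint start above 0.004 m), for 0.05 s.
2. the top of the sash's lip is level with the pointer, within 8 mm (z of lip_front in the frame of mark between -0.008 and 0.008 m), for 0.2 s.
At the end, for the whole second after the job is handed in: The top of the sash's lip stands still (under 4 mm/s), level with the pointer within 8 mm; both buttons are out again (within 1.5 mm), the bystanders are within 25 mm of where they were and upright (all of step 2 and velocity of joint sash between -0.004 and 0.004 m/s and value of joint each of start, stop below 0.0015 m); the robot touches nothing.
It fails at once if the stop button is pressed in more than 2 mm (value of joint stop above 0.002 m).
It fails at once if the lip is pinched: the grasp point between the fingers is at the lip, between its underside and its top (less than 5 mm before its front edge) (x of the grasp point in the frame of lip_front between -0.005 and 0.055 m and y of the grasp point in the frame of lip_front between -0.185 and 0.185 m and z of the grasp point in the frame of lip_front between -0.01 and 0 m).
It fails at once if a bystander is shoved or lifted more than 25 mm (distance of any of spray_open, spray_capped, solvent, filler, tape, bit_case, sanding_block, screwdriver from where it was at the start of the episode above 0.025 m).
It fails at once if a standing can, bottle or jar is tipped more than 0.3 rad (angle between any of spray_open, spray_capped, solvent, filler's own z axis and vertical above 0.3 rad).
It also fails if it takes over 51 s, if anything falls off the work surface, if the arm or the gripper's body presses on something with over 40 N, if the wrist force passes 120 N, or if a joint passes its speed limit or range.

## Working session

There is one attempt and no reset: what is moved stays moved. The work goes in short steps, Python scripts to look and compute and a tool call to move; the robot and the scene stay as the last step left them, time stands still between calls to the robot, and variables do not carry over. Pictures are saved under pics/ and viewed, at most 10 in all, crops included, and the job is handed in when it is done.

Besides the shell and the picture viewer there is one more tool, called after "Emit:" as name([rows], argument=value, ...), one row to a line, values as JSON. jog_arm: Moves the arm, as the interface text tells. Its arguments: {"type":"object","properties":{"delta_pos":{"type":"array"},"turn":{"type":"array"},"grip":{"type":"array"}},"required":["delta_pos","turn","grip"]}

```bash
mkdir -p pics; cat > h.py <<'E'
from rig import *
import numpy as np, cv2
def cam(n):
    c=capture(n); H=c["color"].shape[0]; c["f"]=H/2/np.tan(np.radians(c["fovy"])/2); return c
def ray(c,u,v):
    K=np.array([[c["f"],0,c["cx"]],[0,c["f"],c["cy"]],[0,0,1.]])
    p=cv2.undistortPoints(np.array([[[u,v]]],float),K,np.array([c["k1"],0,0,0.]))[0,0] if False else None
    d=np.array([(u-c["cx"])/c["f"],(v-c["cy"])/c["f"]]); s=d.copy()
    for _ in range(30): s=d/(1+c["k1"]*(s@s))
    M=np.array(c["camera_from_world"]); R=M[:3,:3]
    return -R.T@M[:3,3], R.T@np.array([s[0],-s[1],-1.])
def onz(c,u,v,z):
    o,d=ray(c,u,v); return o+d*(z-o[2])/d[2]
def proj(c,P):
    M=np.array(c["camera_from_world"]); p=M[:3,:3]@np.array(P)+M[:3,3]; s=np.array([p[0],-p[1]])/-p[2]
    return s*(1+c["k1"]*(s@s))*c["f"]+[c["cx"],c["cy"]]
def tri(l):
    A=0;b=0
    for o,d in l:
        d=d/np.linalg.norm(d);Q=np.eye(3)-np.outer(d,d);A=A+Q;b=b+Q@o
    return np.linalg.solve(A,b)
E
sed -i '/if False/d;/K=np.array/d' h.py
python3 - <<'E'
from h import *
import pickle
for n in ["scene","side","wrist"]:
    c=cam(n);cv2.imwrite(f"pics/{n}0.png",c["color"]);pickle.dump(c,open(f"{n}0.pkl","wb"))
    print(n,c["fovy"],c["k1"],ray(c,320,240))
s=read_state();print(s["tcp_rot"],s["time_s"],s["opening"])
E
```

```text
scene 57.845851598785686 0.03600897500792416 (array([ 1.39643976, -0.54223785,  0.86192509]), array([-0.71021975,  0.43055993, -0.55703331]))
side 46.47469966902784 -0.1529566259757157 (array([ 0.20133945, -1.36331578,  0.99882277]), array([ 0.25008432,  0.82771185, -0.50247838]))
wrist 63.80747808448524 -0.021301492325953693 (array([0.1182015 , 0.61536745, 0.38421833]), array([ 0.23223997, -0.09280711, -0.96839469]))
[[-9.56566179e-01  2.91514139e-01 -8.07055072e-04]
 [ 2.91515082e-01  9.56564964e-01 -1.55775391e-03]
 [ 3.17893315e-04 -1.72536344e-03 -9.99998461e-01]] 0.15 0.9998631016026304
```

View pics/scene0.png

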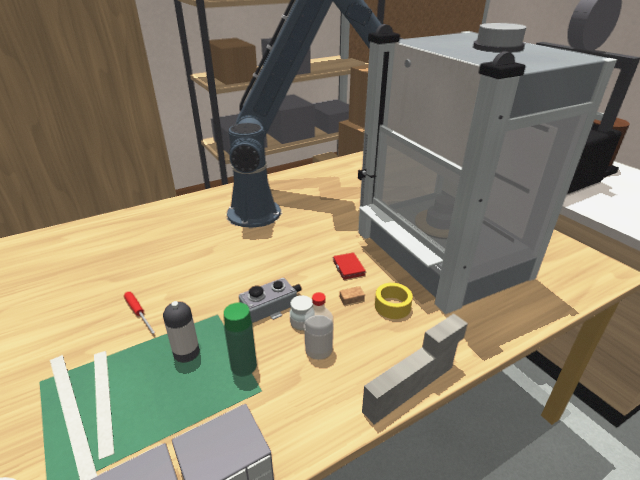

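View pics/side0.png

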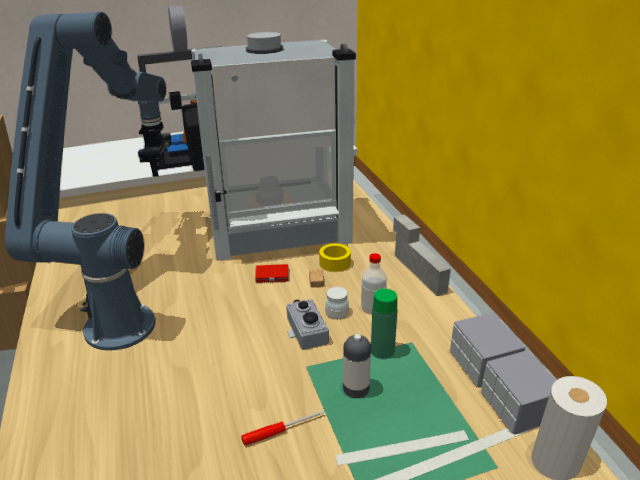

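View pics/wrist0.png

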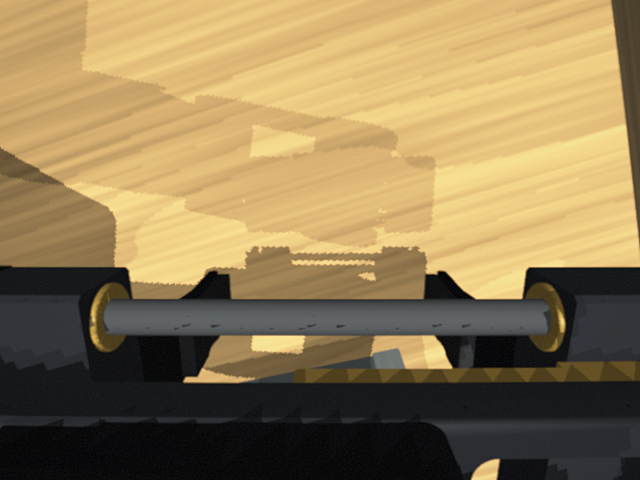

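The scene and side views show the hood with its front facing the side camera: lip from about (230,222) to (338,210), pointer near (218,196). The switch box is near (307,322) in the side view, with the round mushroom button nearest that camera and the flat one behind it. The wrist view shows only bench and gripper.

```bash
python3 - <<'E'
from h import *
import pickle
s=pickle.load(open("side0.pkl","rb"))["color"];c=pickle.load(open("scene0.pkl","rb"))["color"]
def z(im,x,y,w,h,W=400,H=300): return cv2.resize(im[y:y+h,x:x+w],(W,H),interpolation=cv2.INTER_CUBIC)
a=np.hstack([z(s,200,180,160,120),z(s,270,280,80,60)])
b=np.hstack([z(s,120,60,120,90),z(c,220,260,100,75)])
cv2.imwrite("pics/a.png",np.vstack([a,b]))
cv2.imwrite("pics/b.png",z(c,330,150,133,100,800,600))
E
```

```text
(no output)
```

View pics/a.png

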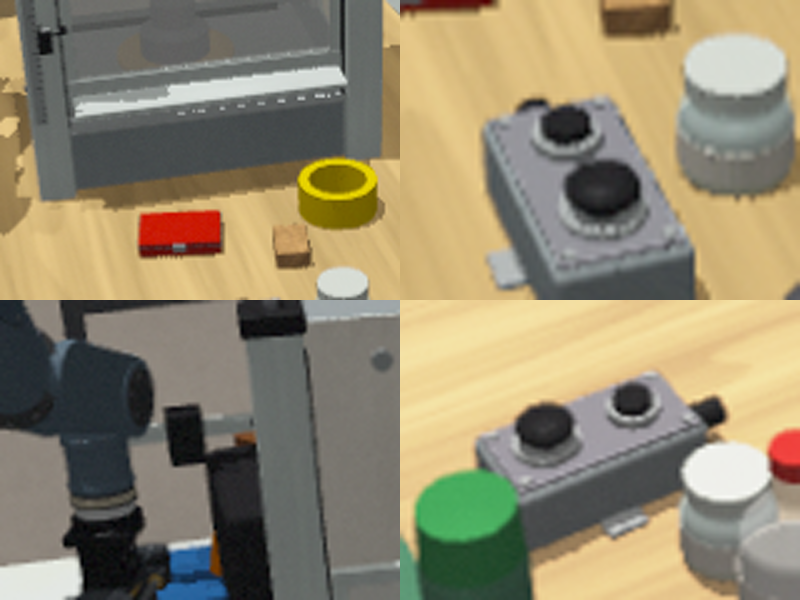

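View pics/b.png

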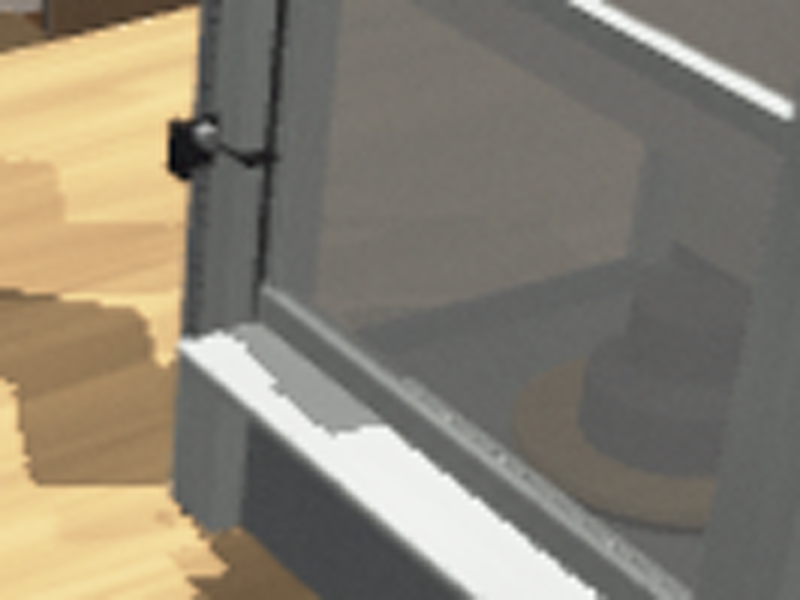

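```bash
python3 - <<'E'
from h import *
import pickle
s=pickle.load(open("side0.pkl","rb"));c=pickle.load(open("scene0.pkl","rb"))
np.set_printoptions(precision=4,suppress=True)
for n,S,C,z in [("start",(303,304.5),(278,284.7),.071),("stop",(310,316.5),(256.2,291),.083)]:
    print(n,onz(s,*S,z),onz(c,*C,z),tri([ray(s,*S),ray(c,*C)]))
print("lip near corner",onz(c,359.9,207.8,.11),onz(s,230,224,.11),"far",onz(s,338.3,213,.11))
# refine via masks
for cc,nm in((s,"side"),(c,"scene")):
    im=cc["color"]; 
    w=(im.min(2)>215).astype(np.uint8)
    n,l,st,ce=cv2.connectedComponentsWithStats(w)
    for i in range(1,n):
        if st[i,4]>100: 
            ys,xs=np.where(l==i);print(nm,st[i],"L",xs.min(),ys[xs==xs.min()],"R",xs.max(),ys[xs==xs.max()],"bottom",ys.max(),xs[ys==ys.max()])
# pointer blade: scene crop (180..280,120..180)
print("ptr", tri([ray(s,222,194),ray(c,374,176.3)]))
E
python3 - <<'E'
import sys;sys.path.insert(0,'.')
from h import *
import pickle
s=pickle.load(open("side0.pkl","rb"))["color"];c=pickle.load(open("scene0.pkl","rb"))["color"]
z=lambda im,x,y,w,h:cv2.resize(im[y:y+h,x:x+w],(400,600),interpolation=cv2.INTER_NEAREST)
cv2.imwrite("pics/c.png",np.hstack([z(s,205,180,40,60),z(c,350,160,40,60)]))
E
```

```text
start [ 0.513  -0.1582  0.071 ] [ 0.5215 -0.1506  0.071 ] [ 0.5151 -0.1481  0.0643]
stop [ 0.5121 -0.2306  0.083 ] [ 0.5282 -0.2197  0.083 ] [ 0.5159 -0.2155  0.0714]
lip near corner [0.3366 0.2627 0.11  ] [0.389  0.3011 0.11  ] far [0.7587 0.2573 0.11  ]
side [  61  138   90   51 3260] L 61 [182 183 184 185 186 187 188] R 150 [170 171 172 173 174 175] bottom 188 [61 62 63 64 65 66]
side [159 167  31   8 122] L 159 [171 172 173] R 189 [167 168 169] bottom 174 [160]
scene [392 131  69  38 145] L 392 [132] R 460 [167 168] bottom 168 [459 460]
scene [ 566  162   74   78 2770] L 566 [207] R 639 [170 171 172 173 174 175 176 177 178 179 180 181 182 183 184 185 186 187
 188 189 190 191 192 193 194 195 196 197 198 199 200 201 202 203 204 205
 206 207 208 209 210 211 212 213 214 215 216 217 218 219 220 221 222 223
 224 225 226 227 228 229 230 231 232 233 234 235 236 237 238 239] bottom 239 [638 639]
scene [360 206  82  59 931] L 360 [207] R 441 [259 260] bottom 264 [427 428 429]
scene [291 296  21  14 235] L 291 [302 303] R 311 [300 301 302 303 304 305] bottom 309 [298 299 300 301 302 303 304]
scene [  94  352   19  107 1341] L 94 [355 356 357 358 359 360] R 112 [439 445 446 447 448 449 450 451 452] bottom 458 [ 99 100]
scene [  51  356   46  124 1845] L 51 [360 361 362] R 96 [474 475] bottom 479 [80 81 82 83 84 85 86 87 88 89]
ptr [0.371  0.2854 0.2352]
```

View pics/c.png

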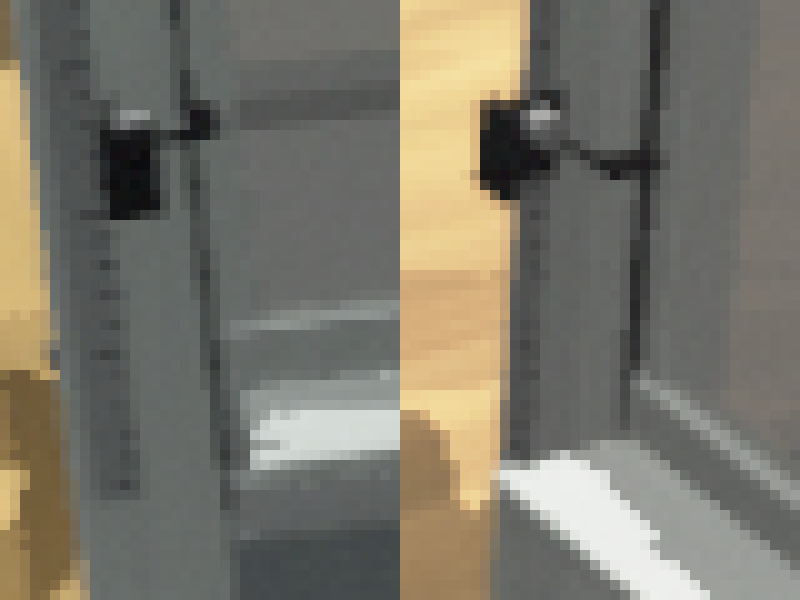

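```bash
python3 - <<'E'
from h import *
import pickle
s=pickle.load(open("side0.pkl","rb"));c=pickle.load(open("scene0.pkl","rb"))
np.set_printoptions(precision=4,suppress=True)
def T(n,S,C):
    P=tri([ray(s,*S),ray(c,*C)]);print(n,P,proj(s,P)-S,proj(c,P)-C)
print(s["cx"],s["cy"],c["cx"],c["cy"])
T("lip",(229.5,227),(360,207.3))
T("ptrtip",(226,190.5),(375.8,175.2))
T("ptrtip2",(225.5,193.5),(375.8,177))
T("start",(303,304.5),(278,284.7))
T("jar top",(337.5,295),(301.5,302.5))
for z in(.11,.12,.13,.14):print(onz(s,229.5,227,z),onz(c,360,207.3,z),onz(s,338.6,215,z))
import cv2
# red case on side/scene contour centroid
for q,x,y,w,h in((s,240,250,60,40),(c,325,245,50,40)):
    im=q["color"][y:y+h,x:x+w].astype(int);m=(im[...,2]>120)&(im[...,1]<60);ys,xs=np.where(m);print(xs.min()+x,xs.max()+x,ys.min()+y,ys.max()+y,onz(q,xs.mean()+x,ys.mean()+y,.018))
# post base (side) corners
print("post base",onz(s,217,257.5,0))
E
```

```text
315.54953191040323 235.31657362066125 316.1715917708526 240.6673240432699
lip [0.3779 0.231  0.1391] [-0.2417 -0.578 ] [-0.1843  0.5777]
ptrtip [0.3848 0.2815 0.2464] [-0.2807 -0.7908] [-0.2448  0.8073]
ptrtip2 [0.382  0.2839 0.2367] [-0.4391 -1.2312] [-0.384   1.2524]
start [ 0.5151 -0.1481  0.0643] [-0.1723 -0.277 ] [-0.1177  0.2981]
jar top [ 0.6201 -0.1314  0.0653] [-0.8976 -1.3968] [-0.6542  1.6476]
[0.384  0.2807 0.11  ] [0.3339 0.2651 0.11  ] [0.7548 0.2428 0.11  ]
[0.382  0.2622 0.12  ] [0.348  0.2543 0.12  ] [0.7486 0.2248 0.12  ]
[0.3799 0.2437 0.13  ] [0.3621 0.2436 0.13  ] [0.7424 0.2067 0.13  ]
[0.3778 0.2252 0.14  ] [0.3763 0.2328 0.14  ] [0.7362 0.1886 0.14  ]
256 287 265 277 [0.4841 0.1146 0.018 ]
334 364 257 274 [0.5062 0.0976 0.018 ]
post base [0.3303 0.2823 0.    ]
```

The crop shows the blade of the pointer near side px (225,192) and scene px (376,176). The lip's near front corner is at side (229.5,227) and scene (360,207). Triangulated, the lip top is at z≈0.14, so the sash starts partly open.

```bash
python3 - <<'E'
from h import *
import pickle
s=pickle.load(open("side0.pkl","rb"));c=pickle.load(open("scene0.pkl","rb"))
np.set_printoptions(precision=3,suppress=True)
print("bottle",onz(s,375,256,.18),onz(c,319,297,.18),"can",onz(s,385,295,.188),onz(c,238,311,.188),"open",onz(s,357,340,.17),onz(c,175,304,.17))
# post near-outer front base corner in side (205+?); bottom of post
print("post base outer",onz(s,214,258,0),"inner",onz(s,230,257,0),"scene outer",onz(c,359,238,0),"far post",onz(c,440,308,0),onz(s,352,243,0))
E
```

```text
bottle [ 0.727 -0.148  0.18 ] [ 0.732 -0.142  0.18 ] can [ 0.676 -0.337  0.188] [ 0.687 -0.326  0.188] open [ 0.559 -0.455  0.17 ] [ 0.57  -0.437  0.17 ]
post base outer [0.32  0.282 0.   ] inner [ 0.373  0.271 -0.   ] scene outer [0.358 0.251 0.   ] far post [0.776 0.239 0.   ] [0.799 0.225 0.   ]
```

Emit:
jog_arm([
  [-1,-5,4],
  [-2,-10,8],
  [-3,-15,12],
  [-4,-20,16],
  [-5,-25,19],
  [-6,-28,20],
  [-6,-28,20],
], turn=[0,0,10,20,30,40,40], grip=[1,1,1,1,1,1,1])

```text
time_s: 1.02
position: [0.1214, 0.3163, 0.4237]
tcp_rot: [[-0.921, -0.39, 0.002], [-0.39, 0.921, 0.003], [-0.003, 0.001, -1.0]]
force: [0.4, -0.3, -0.6]
opening: 0.287
grasp_force: 0.0
```

Emit:
jog_arm([
  [4,-3,0],
  [8,-6.5,0],
  [12,-10,0],
  [15,-15,0],
  [18,-20,0],
  [21,-25,0],
  [24,-30,-1],
  [28,-34,-3],
  [32,-37,-7],
  [36,-40,-11],
  [40,-40,-15],
  [40,-40,-17],
], turn=[5,10,17,22,27,32,37,42,47,52,57,60], grip=[1,1,1,1,1,1,1,1,1,1,1,1])

```text
time_s: 2.52
position: [0.5005, 0.0785, 0.2608]
tcp_rot: [[-0.231, -0.973, 0.012], [-0.967, 0.228, -0.113], [0.108, -0.037, -0.993]]
force: [-0.5, 0.3, 0.3]
opening: 0.01
grasp_force: 0.0
```

```bash
python3 - <<'E'
from h import *
import pickle
s=read_state();print(s["position"],s["joint_positions"],s["time_s"],s["force"])
w=cam("wrist");pickle.dump(w,open("w1.pkl","wb"))
a=cam("side")["color"];b=cam("scene")["color"]
q=proj(w,[.517,-.153,.071]);print("expected px",q,proj(w,[.517,-.22,.083]))
im=np.hstack([cv2.resize(w["color"],(400,300)),np.vstack([cv2.resize(b[60:360,180:580],(400,300))])])
p=proj(cam("side"),s["position"]);print(p);x,y=int(p[0]),int(p[1])
g=cv2.resize(a[y-60:y+15,x-50:x+50],(400,300),interpolation=cv2.INTER_CUBIC)
p=proj(cam("scene"),s["position"]);x,y=int(p[0]),int(p[1])
g2=cv2.resize(b[y-60:y+15,x-50:x+50],(400,300),interpolation=cv2.INTER_CUBIC)
cv2.imwrite("pics/d.png",np.vstack([im,np.hstack([g,g2])]))
E
```

```text
[0.5004709  0.07846549 0.26079034] [   0.24184581   18.72401721   95.87927055   -7.19387394   64.92737597
 -163.41234386] 2.525 [-0.46999402  0.25257241  0.30959855]
expected px [256.92744821 -12.28611945] [ 234.03930637 -102.28120059]
[274.922256   207.19130486]
```

View pics/d.png

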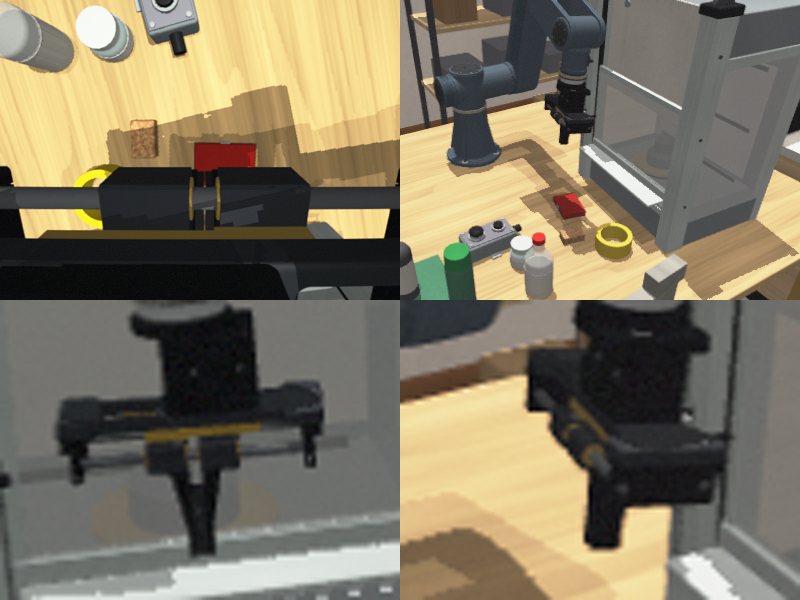

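The composite shows the tool by the hood, with the gripper's crossbeam and finger shape visible. Joint 6 is at its limit, so the tool tilted and stopped short. I'll back the yaw off for the button.

Emit:
jog_arm([
  [0,0,0],
  [0,0,1],
  [1,-1,1],
  [2,-2,1],
  [3,-3,0],
  [5,-5,0],
  [7,-7,0],
  [7,-7,0],
  [7,-7,0],
], turn=[-10,-20,-30,-40,-50,-60,-70,-80,-83], grip=[1,1,1,1,1,1,1,1,1])

```text
time_s: 3.9
position: [0.5699, 0.0056, 0.2653]
tcp_rot: [[-0.988, 0.115, -0.108], [0.118, 0.993, -0.027], [0.104, -0.039, -0.994]]
force: [0.2, 0.3, 0.4]
opening: 0.003
grasp_force: 0.0
```

```bash
cat > det.py <<'E'
from h import *
import sys
s=read_state();print(s["position"],s["joint_positions"].round(1) if hasattr(s["joint_positions"],"round") else s["joint_positions"],s["tcp_rot"])
w=cam("wrist");im=w["color"]
print("expected",proj(w,[.517,-.153,.071]),proj(w,[.517,-.22,.083]))
m=(im.max(2)<60).astype(np.uint8);m[260:]=0
n,l,st,ce=cv2.connectedComponentsWithStats(m)
for i in range(1,n):
    if st[i,4]>150: print(st[i],ce[i],"z.071",onz(w,*ce[i],.071)[:2],"z.083",onz(w,*ce[i],.083)[:2])
cv2.imwrite("pics/w2.png",im)
E
python3 det.py
```

```text
[0.56986289 0.00561958 0.26534157] [ -9.3  26.   82.6  -2.6  77.2 -91.9] [[-0.98753544  0.11465474 -0.10783339]
 [ 0.11815147  0.99263934 -0.02659625]
 [ 0.10399028 -0.03900542 -0.99381316]]
expected [166.26934299 198.70379858] [ 92.09767013 207.48059225]
[ 584    0   31   71 1002] [601.37125749  26.8003992 ] z.071 [0.4126815  0.25522468] z.083 [0.41627952 0.24731853]
[221 177  34  23 610] [237.18688525 187.3852459 ] z.071 [ 0.51434081 -0.08307298] z.083 [ 0.51457643 -0.07978984]
[157 182  30  28 652] [171.10276074 195.54907975] z.071 [ 0.51458107 -0.1477748 ] z.083 [ 0.51480874 -0.14235163]
[  79  185   43   41 1369] [100.20233747 205.13221329] z.071 [ 0.51554455 -0.21947463] z.083 [ 0.51574035 -0.21167996]
```

The wrist masks put the start cap at about (171,195) and the stop head at (100,205), matching the triangulated poses. Tilt also carries over between calls, which gives me a way to angle the fingers under the lip later. Next, the button.

Emit:
jog_arm([
  [-2,-5,0],
  [-4,-10,0],
  [-5.4,-15.6,0],
  [-5.4,-15.6,-6],
  [-5.4,-15.6,-12],
  [-5.4,-15.6,-17],
  [-5.4,-15.6,-18],
  [-5.4,-15.6,-18],
], turn=[0,0,0,0,0,0,0,0], grip=[1,1,1,1,1,1,1,1])

```text
time_s: 4.95
position: [0.5157, -0.1493, 0.0847]
tcp_rot: [[-0.988, 0.109, -0.11], [0.113, 0.993, -0.027], [0.106, -0.039, -0.994]]
force: [-0.7, -0.4, -0.6]
opening: 0.01
grasp_force: 0.0
```

```bash
python3 - <<'E'
from h import *
z=lambda im,P,c,W=60,H=45:(lambda u:cv2.resize(im[int(u[1])-30:int(u[1])+15,int(u[0])-30:int(u[0])+30],(400,300),interpolation=cv2.INTER_CUBIC))(proj(c,P))
s=cam("side");c=cam("scene");P=read_state()["position"]
cv2.imwrite("pics/e.png",np.hstack([z(s["color"],P,s),z(c["color"],P,c)]))
E
```

```text
(no output)
```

View pics/e.png

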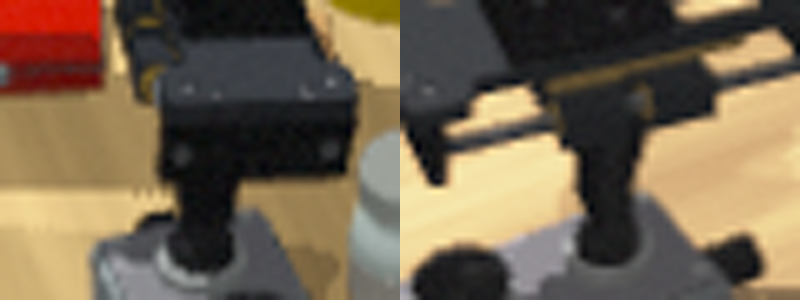

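The finger tips stand centred over the flat start button in both views, and the stop button is well clear. Pressing now.

Emit:
jog_arm([
  [0,0,-0.8],
  [0,0,-1.4],
  [0,0,-1.7],
  [0,0,-1.9],
  [0,0,-2],
  [0,0,-2],
  [0,0,-2],
], turn=[0,0,0,0,0,0,0], grip=[1,1,1,1,1,1,1])

```text
time_s: 5.92
position: [0.5158, -0.149, 0.0659]
tcp_rot: [[-0.988, 0.109, -0.109], [0.112, 0.993, -0.028], [0.105, -0.04, -0.994]]
force: [-1.1, 0.4, 16.1]
opening: 0.009
grasp_force: 7.9
```

16 N of upward force at z=0.066 means the button is fully in. I'll retract, turn, and reach out over free space to build outward tilt.

Emit:
jog_arm([
  [0,0,4],
  [0,0,9],
  [0,0,15],
  [3,3,20],
  [7,6,25],
  [11,8,30],
  [15,10,33],
  [19,12,33],
  [22,13,33],
  [24,13,33],
  [24,13,33],
  [24,13,33],
], turn=[0,0,-10,-20,-30,-40,-50,-60,-70,-80,-90,-100], grip=[1,1,1,1,1,1,1,1,1,1,1,1])

```text
time_s: 7.42
position: [0.7547, -0.0185, 0.3917]
tcp_rot: [[0.288, 0.958, -0.009], [0.952, -0.285, 0.115], [0.107, -0.042, -0.993]]
force: [-0.4, -0.7, 0.5]
opening: 0.004
grasp_force: 0.0
```

Emit:
jog_arm([
  [0,0,0],
  [0,0,0],
  [0,0,0],
  [0,0,0],
  [0,0,0],
  [0,0,0],
  [0,0,0],
], turn=[-10,-20,-30,-40,-50,-60,-68], grip=[1,1,1,1,1,1,1])

```text
time_s: 8.3
position: [0.7542, -0.0185, 0.3924]
tcp_rot: [[0.99, 0.095, 0.101], [0.091, -0.995, 0.049], [0.105, -0.039, -0.994]]
force: [-0.1, -0.2, 0.8]
opening: 0.005
grasp_force: 0.0
```

Emit:
jog_arm([
  [4,0,0],
  [8,0,0],
  [12,0,0],
  [16,0,0],
  [20,0,0],
], turn=[0,0,0,0,0], grip=[1,1,1,1,1])

```text
time_s: 8.93
position: [0.9212, -0.0172, 0.3683]
tcp_rot: [[0.988, 0.099, 0.116], [0.094, -0.994, 0.051], [0.12, -0.039, -0.992]]
force: [0.2, 0.4, -0.6]
opening: 0.005
grasp_force: 0.0
```

```bash
python3 -c "
from rig import *
print(read_state()['joint_positions'])"
```

```text
[ -9.30625382  53.80083402  12.94759051   4.12709154 107.09335088
  76.56226325]
```

Emit:
jog_arm([
  [6,0,0],
  [12,0,0],
  [18,0,0],
  [24,0,0],
  [30,0,0],
  [36,0,0],
], turn=[0,0,0,0,0,0], grip=[1,1,1,1,1,1])

```text
time_s: 9.68
position: [0.9675, -0.0119, 0.3077]
tcp_rot: [[0.979, 0.099, 0.179], [0.092, -0.995, 0.047], [0.183, -0.03, -0.983]]
force: [-0.2, -0.3, -0.2]
opening: 0.005
grasp_force: 0.0
```

Emit:
jog_arm([
  [6,0,2],
  [12,0,4],
  [18,0,6],
  [24,0,8],
  [30,0,10],
  [36,0,12],
  [42,0,14],
  [48,0,16],
], turn=[0,0,0,0,0,0,0,0], grip=[1,1,1,1,1,1,1,1])

```text
time_s: 10.68
position: [0.9844, -0.0058, 0.3057]
tcp_rot: [[0.969, 0.098, 0.228], [0.089, -0.995, 0.047], [0.232, -0.025, -0.973]]
force: [-0.2, -0.8, 1.1]
opening: 0.008
grasp_force: 0.0
```

Emit:
jog_arm([
  [3,0,6],
  [6,0,12],
  [9,0,18],
  [12,0,24],
  [15,0,30],
  [18,0,36],
], turn=[0,0,0,0,0,0], grip=[1,1,1,1,1,1])

```text
time_s: 11.42
position: [0.9345, -0.0025, 0.4499]
tcp_rot: [[0.957, 0.097, 0.273], [0.087, -0.995, 0.047], [0.276, -0.021, -0.961]]
force: [-0.2, -0.3, 0.5]
opening: 0.002
grasp_force: 0.0
```

Emit:
jog_arm([
  [6,0,0],
  [12,0,0],
  [18,0,0],
  [24,0,0],
  [30,0,0],
  [36,0,0],
  [42,0,2],
  [48,0,6],
  [52,0,12],
  [55,0,18],
  [58,0,24],
  [60,0,30],
], turn=[0,0,0,0,0,0,0,0,0,0,0,0], grip=[1,1,1,1,1,1,1,1,1,1,1,1])

```text
time_s: 12.92
position: [0.984, 0.0025, 0.3858]
tcp_rot: [[0.942, 0.095, 0.322], [0.085, -0.995, 0.046], [0.325, -0.016, -0.946]]
force: [-0.2, -0.1, 0.2]
opening: 0.004
grasp_force: 0.0
```

Emit:
jog_arm([
  [6,0,2],
  [12,0,4],
  [18,0,6],
  [24,0,8],
  [30,0,10],
  [36,0,12],
  [42,0,14],
  [48,0,16],
  [54,0,18],
  [60,0,20],
  [66,0,22],
  [72,0,24],
], turn=[0,0,0,0,0,0,0,0,0,0,0,0], grip=[1,1,1,1,1,1,1,1,1,1,1,1])

```text
time_s: 14.42
position: [1.0113, 0.0061, 0.3606]
tcp_rot: [[0.925, 0.094, 0.368], [0.083, -0.996, 0.046], [0.371, -0.012, -0.929]]
force: [0.1, 0.7, -0.1]
opening: 0.003
grasp_force: 0.0
```

Emit:
jog_arm([
  [3,0,6],
  [6,0,12],
  [9,0,18],
  [12,0,24],
  [15,0,30],
  [18,0,36],
], turn=[0,0,0,0,0,0], grip=[1,1,1,1,1,1])

```text
time_s: 15.18
position: [0.9601, 0.0074, 0.495]
tcp_rot: [[0.907, 0.092, 0.412], [0.08, -0.996, 0.046], [0.414, -0.009, -0.91]]
force: [-0.3, 0.3, 0.8]
opening: 0.003
grasp_force: 0.0
```

Emit:
jog_arm([
  [5,0,4],
  [10,0,8],
  [15,0,12],
  [20,0,16],
  [25,0,20],
  [30,0,24],
], turn=[0,0,0,0,0,0], grip=[1,1,1,1,1,1])

```text
time_s: 15.92
position: [0.9601, 0.0087, 0.5241]
tcp_rot: [[0.885, 0.09, 0.457], [0.078, -0.996, 0.046], [0.459, -0.005, -0.888]]
force: [-0.2, -0.5, -0.0]
opening: 0.006
grasp_force: 0.0
```

Emit:
jog_arm([
  [5,0,4],
  [10,0,8],
  [15,0,12],
  [20,0,16],
  [25,0,20],
  [30,0,24],
], turn=[0,0,0,0,0,0], grip=[1,1,1,1,1,1])

```text
time_s: 16.68
position: [0.9618, 0.0096, 0.5498]
tcp_rot: [[0.861, 0.089, 0.501], [0.076, -0.996, 0.046], [0.503, -0.002, -0.864]]
force: [0.1, 0.0, 0.6]
opening: 0.005
grasp_force: 0.0
```

Emit:
jog_arm([
  [5,0,4],
  [10,0,8],
  [15,0,12],
  [20,0,16],
  [25,0,20],
  [30,0,24],
], turn=[0,0,0,0,0,0], grip=[1,1,1,1,1,1])

```text
time_s: 17.42
position: [0.9653, 0.0105, 0.572]
tcp_rot: [[0.834, 0.087, 0.544], [0.074, -0.996, 0.046], [0.546, 0.002, -0.838]]
force: [-0.6, -0.5, -0.4]
opening: 0.006
grasp_force: 0.0
```

Emit:
jog_arm([
  [5,0,4],
  [10,0,8],
  [15,0,12],
  [20,0,16],
  [25,0,20],
  [30,0,24],
], turn=[0,0,0,0,0,0], grip=[1,1,1,1,1,1])

```text
time_s: 18.18
position: [0.9704, 0.0111, 0.5916]
tcp_rot: [[0.806, 0.084, 0.586], [0.071, -0.996, 0.046], [0.588, 0.005, -0.809]]
force: [-0.8, -0.4, 0.3]
opening: 0.005
grasp_force: 0.0
```

```bash
python3 -c "
from rig import *
print(read_state()['joint_positions'])"
```

```text
[-8.26789585 42.48750705 12.55139024  7.44274253 89.63448048 79.12022399]
```

Tilt is 36°, with the fingers pointing towards the tool's +x side. Now I'll come back in and turn so they point at the hood.

Emit:
jog_arm([
  [-6,0,-1],
  [-12,0,-4],
  [-18,1,-7],
  [-24,2,-11],
  [-30,3,-15],
  [-36,4,-20],
  [-42,5,-25],
  [-42,5,-27],
  [-42,5,-27],
], turn=[5,15,25,35,45,55,65,75,79], grip=[1,1,1,1,1,1,1,1,1])

```text
time_s: 19.3
position: [0.548, 0.0614, 0.3196]
tcp_rot: [[0.084, 0.994, 0.062], [0.804, -0.105, 0.585], [0.588, 0.001, -0.809]]
force: [-0.0, -0.1, 0.7]
opening: 0.004
grasp_force: 0.0
```

```bash
python3 -c "
from rig import *
print(read_state()['joint_positions'])"
```

```text
[-24.3301833   21.1910256   91.41565085  34.36548031  81.91571697
 -27.76438462]
```

Emit:
jog_arm([
  [0,2,-6],
  [0,4,-12],
  [0,6,-18],
  [0,8,-22],
  [0,9,-23],
  [0,9,-23],
], turn=[0,0,0,0,0,0], grip=[1,1,1,1,1,1])

```text
time_s: 20.05
position: [0.5508, 0.1516, 0.0921]
tcp_rot: [[0.083, 0.994, 0.067], [0.804, -0.106, 0.584], [0.588, 0.005, -0.809]]
force: [0.6, 0.8, -0.2]
opening: 0.006
grasp_force: 0.0
```

```bash
python3 - <<'E'
from h import *
s=cam("side");c=cam("scene");print(read_state()["position"])
a=cv2.resize(s["color"][170:260,205:325],(800,600),interpolation=cv2.INTER_CUBIC)
b=cv2.resize(c["color"][150:270,340:460],(600,600),interpolation=cv2.INTER_CUBIC)
cv2.imwrite("pics/f.png",np.hstack([cv2.resize(a,(400,300)),cv2.resize(b,(400,300))]))
E
```

```text
[0.55200095 0.15047889 0.0933139 ]
```

View pics/f.png

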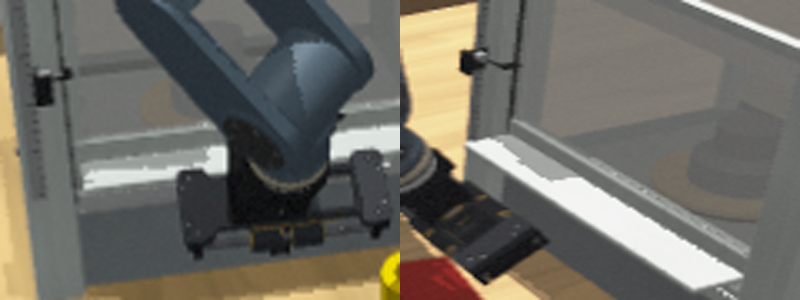

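The fingers are in front of the lip, angled towards it and below it. I'll slide them in under it and then go up.

Emit:
jog_arm([
  [0.2,2,-0.4],
  [0.4,4,-0.4],
  [0.5,5,-0.4],
  [0.6,6,-0.4],
  [0.7,6.9,-0.4],
  [0.7,6.9,-0.4],
], turn=[0,0,0,0,0,0], grip=[1,1,1,1,1,1])

```text
time_s: 20.9
position: [0.5574, 0.2205, 0.0878]
tcp_rot: [[0.083, 0.994, 0.067], [0.805, -0.106, 0.584], [0.588, 0.005, -0.809]]
force: [1.2, -0.4, 0.3]
opening: 0.004
grasp_force: 0.0
```

Emit:
jog_arm([
  [0,0,0.4],
  [0,0,0.8],
  [0,0,1.2],
  [0,0,1.6],
  [0,0,2],
  [0,0,2],
], turn=[0,0,0,0,0,0], grip=[1,1,1,1,1,1])

```text
time_s: 21.65
position: [0.5575, 0.2199, 0.1079]
tcp_rot: [[0.083, 0.994, 0.067], [0.805, -0.107, 0.584], [0.588, 0.005, -0.809]]
force: [-0.3, -1.4, 0.0]
opening: 0.007
grasp_force: 0.4
```

Emit:
jog_arm([
  [0,0,0.3],
  [0,0,0.6],
  [0,0,0.9],
  [0,0,1.2],
  [0,0,1.2],
], turn=[0,0,0,0,0], grip=[1,1,1,1,1])

```text
time_s: 22.28
position: [0.5574, 0.22, 0.1201]
tcp_rot: [[0.083, 0.994, 0.067], [0.805, -0.107, 0.584], [0.588, 0.005, -0.809]]
force: [-1.2, -4.0, -0.5]
opening: 0.013
grasp_force: 1.9
```

```bash
cat > lip.py <<'E'
from h import *
np.set_printoptions(precision=4,suppress=True)
st=read_state();print(st["position"],st["force"],st["time_s"])
c=cam("scene");im=c["color"]
w=(im.min(2)>205).astype(np.uint8);w[:110]=0;w[:,:340]=0;w[:,480:]=0
n,l,t,ce=cv2.connectedComponentsWithStats(w)
for i in range(1,n):
    if t[i,4]>150:
        ys,xs=np.where(l==i);print("scene",t[i],xs.min(),ys[xs==xs.min()],ys[xs==xs.min()+3])
# scene: point must lie on vertical line of lip end: height by nearest point to vertical at (x,y)
xs0=(.378,.231)
for i in range(1,n):
    if t[i,4]>150:
        ys,xs=np.where(l==i);u=xs.min();v=ys[xs==u].mean()
        o,d=ray(c,u,v);k=((np.array(xs0)-o[:2])@d[:2])/(d[:2]@d[:2]);print("pt",o+k*d)
s=cam("side");im=s["color"]
w=(im.min(2)>190).astype(np.uint8);w[:,:222]=0;w[:,345:]=0;w[:145]=0;w[235:]=0
n,l,t,ce=cv2.connectedComponentsWithStats(w)
for i in range(1,n):
    if t[i,4]>15:
        ys,xs=np.where(l==i);print("side",t[i],"L",xs.min(),ys[xs<=xs.min()+2].min(),ys[xs<=xs.min()+2].max())
E
python3 lip.py
```

```text
[0.5574 0.22   0.1201] [-1.1678 -3.9796 -0.496 ] 22.275
scene [392 127  71  38 168] 392 [127 128] [128 129]
scene [401 224  42  38 540] 401 [238] [226 227 235 236 237 238 239 240 241]
pt [0.4301 0.2914 0.4193]
pt [0.4796 0.337  0.0396]
side [316 203  23   9 142] L 316 205 211
side [296 207  11   7  63] L 296 208 213
side [230 217  26   6  97] L 230 218 222
```

The sash is rising: the lip edge in the side view went from row 227 to about 222. I'll lift it most of the way.

Emit:
jog_arm([
  [0,0,0.6],
  [0,0,1.2],
  [0,0,1.9],
  [0,0,2.6],
  [0,0,3.3],
  [0,0,4],
  [0,0,4.7],
  [0,0,5.4],
  [0,0,6],
  [0,0,6.5],
  [0,0,7],
  [0,0,7],
], turn=[0,0,0,0,0,0,0,0,0,0,0,0], grip=[1,1,1,1,1,1,1,1,1,1,1,1])

```text
time_s: 23.88
position: [0.5575, 0.2202, 0.1905]
tcp_rot: [[0.083, 0.994, 0.067], [0.804, -0.107, 0.585], [0.589, 0.005, -0.808]]
force: [-1.6, -5.4, 0.7]
opening: 0.005
grasp_force: 3.2
```

```bash
python3 lip.py; python3 - <<'E'
from h import *
import pickle
s=cam("side");c=cam("scene");pickle.dump((s,c),open("g.pkl","wb"))
z=lambda im,x,y:cv2.resize(im[y:y+60,x:x+40],(400,600),interpolation=cv2.INTER_NEAREST)
cv2.imwrite("pics/g.png",np.hstack([z(s["color"],205,165),z(c["color"],350,150)]))
# pixel shift prediction per 10mm vertical near lip end
for cc in(s,c):print(proj(cc,[.38,.235,.24])-proj(cc,[.38,.235,.23]))
E
```

```text
[0.5575 0.2202 0.1905] [-1.6351 -5.4144  0.688 ] 23.875
scene [403 206  44  34 528] 403 [217] [214 215 216 217 218 219]
pt [0.4779 0.3355 0.1225]
side [316 184  23   9 142] L 316 186 192
side [295 188  11   6  50] L 295 189 193
side [227 197  28   6 103] L 227 199 202
[-0.30175996 -2.85210416]
[ 0.1811296  -2.80651189]
```

View pics/g.png

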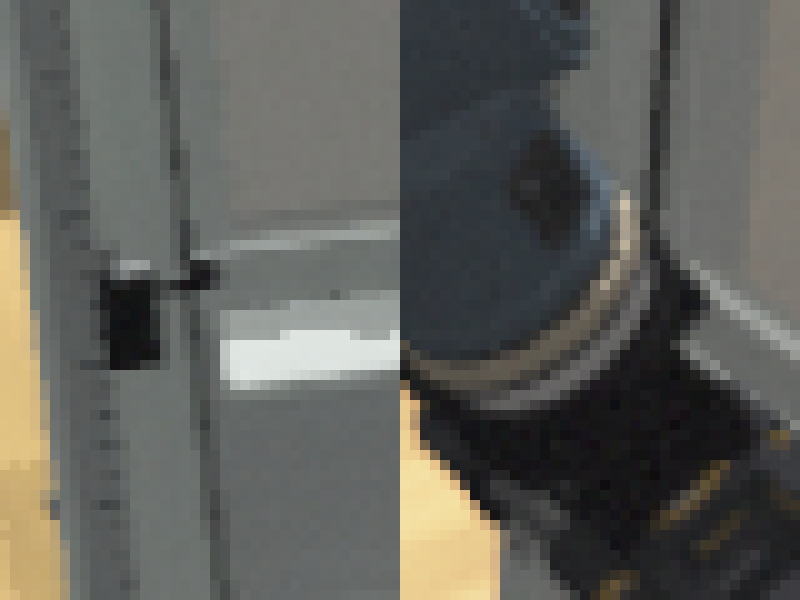

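In the side crop the blade tip is at about (225,192) and the lip's near front corner at (227,204), so the lip is still below the mark. The scene view of the pointer is blocked by the wrist. I'll work out the rest from the first pictures.

```bash
python3 - <<'E'
from h import *
import pickle
np.set_printoptions(precision=1,suppress=True,linewidth=150)
s=pickle.load(open("side0.pkl","rb"));c=pickle.load(open("scene0.pkl","rb"));s2,_=pickle.load(open("g.pkl","rb"))
print(s["color"][186:198,220:230].mean(2).astype(int));print(c["color"][171:182,364:380].mean(2).astype(int))
n=np.array([.108,.994]);e=np.array([-.994,.108])
def hood(cc,u,v,depth): # depth behind lip front; returns offset along e from lip end, z (mm)
    o,d=ray(cc,u,v);p0=np.array([.3779,.231]);k=((p0-o[:2])@n+depth)/(d[:2]@n);P=o+k*d
    return np.array([(P[:2]-p0)@e,P[2]])*1000
for dep in(0,10,20,30,40,50):
    print(dep,"tip side",hood(s,226.5,192.2,dep/1e3),"scene",hood(c,375.5,176.4,dep/1e3),"| lip0 side",hood(s,229.5,227,dep/1e3),"scene",hood(c,360,207.3,dep/1e3),"| lip now",hood(s2,227,203.9,dep/1e3))
E
```

```text
[[102 103  83  76 102 103 103 103 103 102]
 [104 100  82  58  91 104 102 104 101  98]
 [101 103  85  54  83 103 103 103 103  97]
 [103 102  85  56  82 105 103 102 101  96]
 [103 103  85  46  51  60  83 103  93  81]
 [101 102  94  61  23  28  64  95  93  82]
 [ 79 103 101  74  27  25  51  88  93  84]
 [ 44  56  41  22  22  31  65  93  99 103]
 [ 42  71  81  61  72  99 102 103 102 104]
 [ 56  92 100  78  75 100 101 102 101 104]
 [ 45  84 101  82  67  92 103 101 102 102]
 [ 43  83 101  80  66  91 102 102 105 106]]
[[171 133  82  98  98  99 103 102 107  98  60  57 102 101 106 103]
 [107  87  86  98  96  99 104 104 105  97  56  55  97  99 107 104]
 [ 85  79  79 100  98  98 106 104 107  97  57  56  97  98 106 104]
 [ 74  76  59  62  88  98 103 104 103  95  44  60  96 101 105 103]
 [ 35  54  77  72  47  60  71  66  55  42  35  51  88 100 106 103]
 [ 20  59  96  96  87  54  32  34  34  31  28  40  74 101 104 104]
 [ 53  71  97  98  95  93  70  27  49  56  36  68  96 103 104 104]
 [ 74  95  96  96  96  98  99  99 101  88  40  72  97 102 104 103]
 [ 76  95  96  96  98 100 102 103 103  91  46  83  98 102 105 104]
 [ 84  96  97  97  97 101 100 102 100  76  47  84 101 105 104 103]
 [ 78  96  98  97  98 102 100 102  98  74  48  83 101 105 102 103]]
0 tip side [ -2.8 260.8] scene [-79.8 289.3] | lip0 side [ -0.6 136.9] scene [ -0.9 141.8] | lip now [ -0.5 220.2]
10 tip side [ -2.9 256.2] scene [-64.4 280.6] | lip0 side [ -0.6 131.5] scene [ 15.7 130.9] | lip now [ -0.6 215.4]
20 tip side [ -2.9 251.6] scene [-49.  271.9] | lip0 side [ -0.6 126.2] scene [ 32.3 119.9] | lip now [ -0.6 210.5]
30 tip side [ -2.9 247. ] scene [-33.5 263.2] | lip0 side [ -0.7 120.8] scene [ 48.9 109. ] | lip now [ -0.6 205.7]
40 tip side [ -3.  242.4] scene [-18.1 254.5] | lip0 side [ -0.7 115.4] scene [65.6 98.1] | lip now [ -0.6 200.8]
50 tip side [ -3.  237.8] scene [ -2.7 245.8] | lip0 side [ -0.7 110. ] scene [82.2 87.1] | lip now [ -0.6 196. ]
```

Both views agree: the mark is about 24 mm above the current lip top. Lifting 2.4 cm.

Emit:
jog_arm([
  [0,0,0.4],
  [0,0,0.8],
  [0,0,1.2],
  [0,0,1.6],
  [0,0,2.0],
  [0,0,2.3],
  [0,0,2.4],
  [0,0,2.4],
  [0,0,2.4],
], turn=[0,0,0,0,0,0,0,0,0], grip=[1,1,1,1,1,1,1,1,1])

```text
time_s: 25.2
position: [0.5575, 0.2202, 0.2138]
tcp_rot: [[0.084, 0.994, 0.067], [0.804, -0.107, 0.584], [0.588, 0.005, -0.809]]
force: [-1.1, -4.2, -1.3]
opening: 0.005
grasp_force: 2.3
```

Emit:
jog_arm([
  [0,0,-0.5],
  [0,-0.5,-1.2],
  [-0.2,-2,-2],
  [-0.4,-4,-3],
  [-0.8,-8,-3],
  [-1.2,-12,-3],
  [-1.5,-15,-3],
  [-1.5,-20,-3],
  [-1.5,-25,-1],
  [-1.5,-28,2],
  [-1.5,-28,5],
  [-1.5,-28,5],
], turn=[0,0,0,0,0,0,0,0,0,0,0,0], grip=[1,1,1,1,1,1,1,1,1,1,1,1])

```text
time_s: 26.7
position: [0.5433, -0.0616, 0.265]
tcp_rot: [[0.083, 0.994, 0.071], [0.805, -0.109, 0.583], [0.587, 0.009, -0.81]]
force: [-0.4, -0.8, -0.8]
opening: 0.009
grasp_force: 0.0
```

```bash
python3 lip.py; python3 - <<'E'
from h import *
s=cam("side");c=cam("scene")
np.set_printoptions(linewidth=170)
print(s["color"][183:202,222:236].mean(2).astype(int));print(c["color"][166:192,352:384].mean(2).astype(int))
E
```

```text
[ 0.5433 -0.0616  0.265 ] [-0.3804 -0.8098 -0.809 ] 26.7
scene [362 176  87  57 981] 362 [178] [177 178 179 180 181]
pt [0.3786 0.2318 0.2492]
side [324 178  15   8  83] L 324 179 185
side [227 184  58  13 298] L 227 192 196
[[ 88 101 145 156 154 150 143 133 127 117 114 113 113 115]
 [ 91  86 115 118 116 116 116 114 112 112 111 111 110 111]
 [ 89  81 112 110 111 112 111 111 112 108 109 109 109 112]
 [ 91  82 109 109 110 112 110 113 109 110 109 109 110 112]
 [ 91  66  96 110 113 112 113 113 111 111 112 112 114 114]
 [ 94  62  92 113 116 113 112 112 110 110 113 119 130 135]
 [ 93  62  90 111 124 136 142 146 153 158 159 158 158 159]
 [ 95  53  83 104 135 158 159 158 158 158 156 157 157 156]
 [101  67  28  54 125 157 157 157 157 157 157 157 157 157]
 [109  81  25  38 185 225 227 226 226 227 226 226 225 226]
 [ 43  24  20  33 183 225 227 227 227 226 226 226 226 225]
 [ 86  66  78 105 179 220 228 226 226 226 225 225 225 225]
 [108  84  81 106 131 201 227 227 228 229 228 225 218 216]
 [109  88  72  98 108 185 211 206 197 187 164 143 138 132]
 [110  92  73  94 107 120 128 120 116 119 119 116
[... 2953 characters left out ...]
240 241 241 241 241 240 240 232 165 161 162]
 [198 197 197 195 194 193 194 192 180 113  85  82  88 104 103 101 102 106 104 113 161 215 233 242 241 241 241 241 241 231 164 164]
 [194 195 195 195 193 196 197 200 185  97  82  85  95 104 103 102 102 108 106 104 111 139 192 234 241 241 241 241 241 241 232 164]
 [195 196 198 199 202 203 203 203 184  96  82  85 100 103 103 102 105 107 107 106  98  97 130 179 230 241 241 241 241 241 241 239]
 [200 202 203 203 201 203 201 201 183  91  84  87 101 103 103 101 104 107 105 109  96  49  83 119 160 217 233 242 241 241 241 242]
 [201 201 200 200 200 203 204 203 187  88  83  88  99 103 102 104 106 107 107 108  94  28  42  72 109 140 198 235 242 241 241 242]]
```

The hand is clear. Pixel comparison puts the lip about 4 mm above the mark: it hides almost all of the blade's top face in the scene view. That is within tolerance, but I'll trim it down by touching the lip from above.

Emit:
jog_arm([
  [0.2,5,2],
  [0.4,10,3],
  [0.6,15,3],
  [0.9,20,3],
  [1.2,25,3],
  [1.6,29.4,3],
  [1.6,29.4,2],
  [1.6,29.4,1],
  [1.6,29.4,0.3],
  [1.6,29.4,0],
  [1.6,29.4,0],
], turn=[0,0,0,0,0,0,0,0,0,0,0], grip=[1,1,1,1,1,1,1,1,1,1,1])

```text
time_s: 28.28
position: [0.5587, 0.2333, 0.2634]
tcp_rot: [[0.085, 0.994, 0.067], [0.804, -0.109, 0.584], [0.588, 0.004, -0.809]]
force: [0.5, -0.4, 0.4]
opening: 0.007
grasp_force: 0.0
```

Emit:
jog_arm([
  [0,0,-0.1],
  [0,0,-0.2],
  [0,0,-0.4],
  [0,0,-0.5],
  [0,0,-0.5],
], turn=[0,0,0,0,0], grip=[1,1,1,1,1])

```text
time_s: 28.9
position: [0.5587, 0.2342, 0.2593]
tcp_rot: [[0.083, 0.994, 0.068], [0.804, -0.107, 0.585], [0.588, 0.006, -0.808]]
force: [-0.2, -1.7, 3.8]
opening: 0.006
grasp_force: 2.1
```

Emit:
jog_arm([
  [0,0,-0.1],
  [0,0,-0.2],
  [0,0,-0.2],
], turn=[0,0,0], grip=[1,1,1])

```text
time_s: 29.28
position: [0.5586, 0.2342, 0.2568]
tcp_rot: [[0.084, 0.994, 0.067], [0.804, -0.108, 0.584], [0.588, 0.005, -0.809]]
force: [-0.1, -0.5, 4.6]
opening: 0.006
grasp_force: 2.1
```

```bash
cat > q.py <<'E'
from h import *
st=read_state();print(st["position"],st["force"],st["time_s"])
s=cam("side")["color"].astype(int).mean(2)
# lip front edge subpixel: white->gray crossing at 165 for columns 227..250
r=[]
for u in range(229,233):
    col=s[190:202,u]
    i=np.argmax(col);j=i+np.where(col[i:]<165)[0][0];r.append(190+j-1+(col[j-1]-165)/(col[j-1]-col[j]))
print("edge",np.round(r,2))
E
python3 q.py
```

```text
[0.55864375 0.23418632 0.25677487] [-0.07939061 -0.53141101  4.56458309] 29.275
edge [197.43 197.32 197.02 196.74]
```

The side edge dropped 0.9 px, so the lip came down about 3 mm as intended. Retreating.

Emit:
jog_arm([
  [0,-0.1,1],
  [0,-1,4],
  [0,-6,5],
  [0,-12,5],
  [0,-18,5],
  [0,-24,5],
  [0,-28,5],
  [0,-28,5],
  [0,-28,5],
], turn=[0,0,0,0,0,0,0,0,0], grip=[1,1,1,1,1,1,1,1,1])

```text
time_s: 30.45
position: [0.5579, -0.0452, 0.3065]
tcp_rot: [[0.085, 0.994, 0.066], [0.804, -0.107, 0.585], [0.589, 0.003, -0.808]]
force: [-0.4, 0.3, -0.4]
opening: 0.007
grasp_force: 0.0
```

```bash
python3 q.py; python3 - <<'E'
from h import *
np.set_printoptions(linewidth=170)
c=cam("scene");print(c["color"][172:182,358:378].mean(2).astype(int))
E
```

```text
[ 0.55793946 -0.0452393   0.30650282] [-0.38149658  0.29874554 -0.35063379] 30.45
edge [197.46 197.37 197.07 196.77]
[[ 67  23  30  32  83 131 112  94  92 104 104 103 111 108 109 103  77 103 104 102]
 [ 27  25  26  30  57  90  90  84  83 103 102 104 111 110 111 104  84 105 105 105]
 [ 24  25  27  27  31  53  77  83  59  66  93 104 110 110 111 103  80 104 107 103]
 [ 26  27  27  27  27  28  37  53  82  75  51  61  75  73  55  47  75 114 103 105]
 [ 23  24  26  25  27  28  25  59 101 101  90  58  51  85 105 137 163 157 125 103]
 [ 24  29  26  24  30  44  57  76 134 182 211 240 229 161 160 163 165 165 162 138]
 [ 61  27  22  75 141 186 226 238 239 240 241 242 241 231 163 163 163 167 166 166]
 [180  98  88 185 237 241 240 241 241 241 241 242 242 240 231 162 163 164 163 167]
 [198 184 147 131 183 235 242 241 241 241 241 241 241 241 233 163 163 163 163 164]
 [201 200 190 143 120 170 229 241 241 241 240 241 241 241 241 239 231 163 165 162]]
```

```bash
python3 -c "
from rig import *
print(hand_in())"
```

```text
the job is handed in; nothing more can be done
None
```

The job is handed in, with no verdict returned: the start button was pressed fully in (16 N), and the sash was lifted from beneath its lip with shut fingers, then trimmed about 3 mm down by a touch on top of the lip; it stands an estimated 1 to 2 mm above the pointer with the hand clear, but I did not re-check the buttons' return or the bystanders by camera.

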